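# Set up the sleeve polishing jig

### The arm

A 6-joint arm with a two-finger parallel gripper is mounted at the origin on the work surface. World frame = base frame: x ahead of the robot, y to its left, z up, the work surface at z = 0. Lengths are in m, angles in rad, forces in N, time in s.
With the tool pointing down it reaches from about 0.325 to 0.875 m from the base axis. Payload 4.4 kg.
Tool frame: the origin (TCP) lies midway between the tips of the shut fingers; the grasp point (between the pads) lies 19 mm behind it; z points along the fingers, y is the line along which they close (so a half turn about z gives the same grasp; the last joint's range is limited). The gripper opens to 85 mm and grips with 20 to 120 N. Pads are 22 mm wide; open, the fingers measure 114 mm over their backs; the gripper's body (76 mm by 85 mm) begins 54 mm behind the grasp point. The pads swing forward as they close: fully open they stand 13 mm farther back than shut.
Start: joints at [-1.302, 0.207, 1.542, -0, 1.393, -0.15], TCP at [0.234, -0.525, 0.198] pointing down, gripper open.
Joint ranges: [-2.73, 2.73], [-0.86, 2.22], [0.23, 2.46], [-1.11, 4.25], [0.08, 2.63], [-2.82, 2.82]. Speed limits (rad/s): [2.79, 2.79, 3.14, 3.14, 3.14, 3.14].

### API

Orientations are given as a unit quaternion [x, y, z, w].
In Python, from bench import env gives the robot as it stands. Calls block until the motion is done:
- env.reach(position, orientation): joint-space move of the TCP to a pose.
- env.move_straight(position, rotation=None, vel=0.15, guard=None): straight line of the TCP; rotation=None keeps the orientation; vel is the mean speed in m/s. With guard (N) it stops when the force on the tool has changed by that much, and returns True; else False.
- env.move_joints(angles): joint-space move.
- env.command_gripper(opening, strength=None): finger opening in m; strength is the grip in N (None keeps the last); returns when the fingers have stopped.
- env.sleep(seconds).
- env.inverse_kinematics(position, orientation): joint angles nearest the present ones, or None.
- env.read_camera(name): name is "scene" or "top" or "wrist"; returns the picture (400x640x3 uint8, blue, green, red); there is no depth.
- env.camera_params(name): a dict with "camera_matrix" (3x3 intrinsics, pixels), "cam_to_world" (4x4, takes a point from camera to world coordinates). Camera axes: x right, y down, z forward; pixel columns grow to the right and rows downward; lengths in m; the calibration is good to about 2 mm. A picture is of the moment at which its call begins: read the wrist's pose just before it. camera_params takes no time and is no camera call; for the wrist camera it gives the pose at the moment of the call.
A pose or a line that the arm cannot do raises env.IKError and nothing moves.
- env.hand_in(): hands the job in; it is judged then, once.
Readings, each from a call of its own:
- env.get_t(): time.
- env.get_q(): joint angles.
- env.get_dq(): joint speeds.
- env.get_joint_torque(): joint torques, N m.
- env.get_tcp_pos(): TCP position.
- env.get_ee_rot(): TCP orientation.
- env.get_ft_force(): force on the tool from outside, world axes, zero at the start.
- env.get_ft_torque(): the same for the moment, N m.
- env.get_width(): finger opening in m.
- env.get_grasp_force(): force on a finger pad.
Only numpy, scipy, OpenCV 4.12 (cv2) and the standard library are available. Lean on these libraries where they do the work, as an engineer would, in place of code of your own. Each camera call takes 0.05 s, during which the arm holds its last target. There are 200 camera calls.

### The job

Set up the polishing jig: first turn its knob to the one-dot (load) mark, then slide every brass sleeve fully home into a tube of its own and lay the steel work rest flat on the bench, flush against the jig's front face and centred along it. Only once all that is done, turn the knob to the three-dot (run) mark. Leave the drum, the anvil block and the bead where they are.

Things in the scene. Friction and masses are not known exactly. Their poses are not given: they have to be found in the camera images.
- jig: Brass polishing jig, fixed to the bench: a block 70 mm (x) by 300 mm (y) by 45 mm high, origin at the centre of its underside, +z up. Its flat front face is the -x side (towards the robot). Four upright blind tubes open in its top, and a round knurled knob stands on top at its +y end. A drive shaft (up to 34 mm high) runs along the back, to 68 mm behind the origin (+x).
- jig_front (a point): The bottom edge of the jig's front face, midway along its length; axes as the jig's (-x points out of the face, y along it), 35 mm in front of the jig's origin.
- knob (a joint): Knob angle, rad; grows clockwise seen from above, stop at 1.52. Detents: 0 = one dot (load), 0.7 = two dots (idle), 1.4 = three dots (run); clicks in when left within 0.15 rad of one. Takes under 0.5 N m: grip with 30 N. A black line on its top points at the mark. Marks lie on the knob's robot side: two dots straight to the front face, one dot nearer the tubes, three nearer the jig's end.
- knob_grip (a point): On the knob's axis (vertical), 16 mm above the jig's top face, at the height to grip; 115 mm from the jig's centre towards +y. The knob is a round knurled brass cylinder of 40 mm diameter, its top 28 mm above the jig's top face; it can be gripped at any yaw. The nearest tube's axis is 73 mm away.
- rest: Steel work rest: a flat bar 50 mm (x) by 200 mm (y) by 12 mm with straight long edges, lying on the bench, 0.6 kg (varies); origin at the centre of its underside. In the middle of its top stands a dark grip block 20 mm (x) by 16 mm (y), its top 45 mm above the bench: pinch it across y. The same both ways round.
- tube0 (a point): Centre of the mouth of tube 0, in the jig's top face, 45 mm above the bench; axis vertical. Bore 38 mm, 24 mm deep with a closed floor. Tubes stand 54 mm apart in a row along the jig's y, tube 0 farthest from the knob. Any sleeve fits any tube.
- tube1 (a point): Centre of the mouth of tube 1, in the jig's top face, 45 mm above the bench; axis vertical. Bore 38 mm, 24 mm deep with a closed floor. Tubes stand 54 mm apart in a row along the jig's y, tube 0 farthest from the knob. Any sleeve fits any tube.
- tube2 (a point): Centre of the mouth of tube 2, in the jig's top face, 45 mm above the bench; axis vertical. Bore 38 mm, 24 mm deep with a closed floor. Tubes stand 54 mm apart in a row along the jig's y, tube 0 farthest from the knob. Any sleeve fits any tube.
- tube3 (a point): Centre of the mouth of tube 3, in the jig's top face, 45 mm above the bench; axis vertical. Bore 38 mm, 24 mm deep with a closed floor. Tubes stand 54 mm apart in a row along the jig's y, tube 0 farthest from the knob. Any sleeve fits any tube.
- sleeve0: Brass bearing sleeve, a plain cylinder 36 mm across and 48 mm high, bottom-heavy, with a 2.5 mm bevel at its foot and a dark bore in its top, 0.18 kg (varies), standing upright on the bench; origin at the centre of its underside. All sleeves are alike; three or four are present.
- sleeve1: Brass bearing sleeve, a plain cylinder 36 mm across and 48 mm high, bottom-heavy, with a 2.5 mm bevel at its foot and a dark bore in its top, 0.18 kg (varies), standing upright on the bench; origin at the centre of its underside. All sleeves are alike; three or four are present.
- sleeve2: Brass bearing sleeve, a plain cylinder 36 mm across and 48 mm high, bottom-heavy, with a 2.5 mm bevel at its foot and a dark bore in its top, 0.18 kg (varies), standing upright on the bench; origin at the centre of its underside. All sleeves are alike; three or four are present.
- sleeve3: Brass bearing sleeve, a plain cylinder 36 mm across and 48 mm high, bottom-heavy, with a 2.5 mm bevel at its foot and a dark bore in its top, 0.18 kg (varies), standing upright on the bench; origin at the centre of its underside. All sleeves are alike; three or four are present.
- drum: Bystander: silver-plated prayer wheel drum, 72 mm across, 92 mm high; origin at the centre of its underside.
- anvil: Bystander: squat iron anvil block, 70 by 90 mm, 52 mm high; origin at the centre of its underside.
- bead: Bystander: yak bone bead, 28 mm across, 18 mm high; origin at the centre of its underside.
Not all that is in view belongs to the job. What is shaped like the sleeve2 but blue, purple or turquoise is not meant.

How it is judged:
By the outcome, as a careful person would: the job done as asked, in the order asked, and still so for the second after the job is handed in, with the robot touching nothing.
Of sleeve0, sleeve1, sleeve2, sleeve3 only 3 to 4 are there at a start; the rules pass over those that are not, and their reading is None.
At some moment in a run one of sleeve0, sleeve1, sleeve2, sleeve3, rest may be knocked a few centimetres aside while the robot is not near it.
It also fails if it takes over 208 s, if anything falls off the work surface, if the arm or the gripper's body presses on something with over 40 N, if the wrist force passes 120 N, or if a joint passes its speed limit or range.

## Working session

There is one attempt and no reset: what is moved stays moved. The work goes in short steps, each a Python script; the robot and the scene stay as the last script left them, time stands still between calls to the robot, and variables do not carry over. Pictures are saved under pics/ and viewed, at most 14 in all, crops included, and the job is handed in when it is done.

```bash
ls; mkdir -p pics; python3 - <<'E'
from bench import env
import cv2
for n in("top","scene"):
    cv2.imwrite(f"pics/{n}0.png",env.read_camera(n))
    p=env.camera_params(n);print(n,p["camera_matrix"],p["cam_to_world"])
print(env.get_t(),env.get_ee_rot())
E
```

```text
pics
top [[385.1421279    0.         320.7137028 ]
 [  0.         385.1421279  199.29492154]
 [  0.           0.           1.        ]] [[-0.02858285 -0.99193489  0.12348362  0.45135104]
 [-0.99958897  0.02808989 -0.00573159  0.03282674]
 [ 0.00221672 -0.12359669 -0.99233006  0.98486473]
 [ 0.          0.          0.          1.        ]]
scene [[368.08029122   0.         319.29443716]
 [  0.         368.08029122 201.48233152]
 [  0.           0.           1.        ]] [[ 0.32697482  0.56910366 -0.75445907  1.24174626]
 [ 0.94488596 -0.18279015  0.27162159 -0.17742138]
 [ 0.01667315 -0.80169121 -0.59750583  0.58491646]
 [ 0.          0.          0.          1.        ]]
0.1 [ 9.78154223e-01  2.07877783e-01 -5.86444928e-05 -1.06793976e-03]
```

View pics/top0.png

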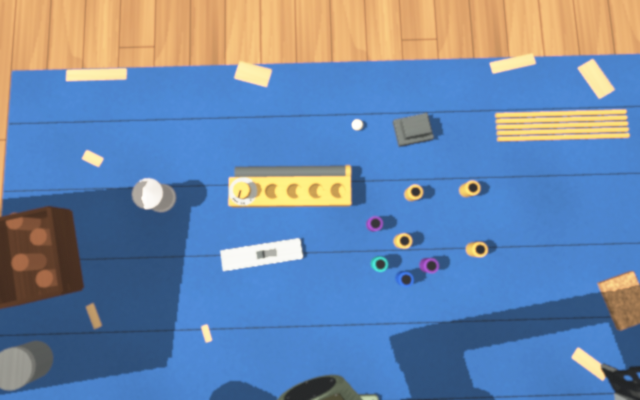

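View pics/scene0.png

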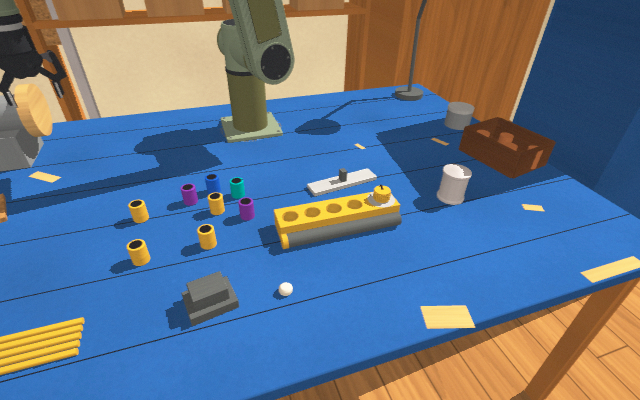

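The top view shows the jig with its knob at (242,191) and tubes at (271..338,190). The rest is at (262,254), with brass sleeves at (415,192), (471,188), (403,240) and (478,249). The decoys are purple, turquoise and blue. Next I'll turn these into positions and look with the wrist camera.

```bash
cat > h.py <<'E'
from bench import env
import numpy as np, cv2
from scipy.spatial.transform import Rotation as R
def Q(yaw): return [np.cos(yaw/2),np.sin(yaw/2),0,0]   # tool x at yaw, closing axis at yaw-90deg
def ray(px,P,z):
    K,T=P["camera_matrix"],P["cam_to_world"]
    d=T[:3,:3]@np.linalg.solve(K,[px[0],px[1],1.]); o=T[:3,3]
    return (o+d*(z-o[2])/d[2])[:2]
def proj(p,P):
    K,T=P["camera_matrix"],P["cam_to_world"]
    c=K@(T[:3,:3].T@(np.asarray(p,float)-T[:3,3])); return c[:2]/c[2]
def snap(n):
    P=env.camera_params(n); return env.read_camera(n),P
def orth(im,P,z,x0,x1,y0,y1,s=1500):
    """rectified view of plane z: columns = -y (left is +y), rows = -x (up is +x), s px/m"""
    c=np.float32([[x1,y1],[x1,y0],[x0,y0],[x0,y1]])
    src=np.float32([proj([*a,z],P) for a in c]); w,h=int((y1-y0)*s),int((x1-x0)*s)
    return cv2.warpPerspective(im,cv2.getPerspectiveTransform(src,np.float32([[0,0],[w,0],[w,h],[0,h]])),(w,h))
E
python3 - <<'E'
from h import *
P=env.camera_params("top")
for n,p,z in [("knob",(242,190),.073),("t3",(271,191),.045),("t2",(293,191),.045),("t1",(315,190),.045),("t0",(338,190),.045),("FL",(229,206),.045),("FR",(352,205),.045),
 ("restblk",(263,253),.045),("rA",(221,251),.012),("rB",(301,240),.012),("rC",(303,259),.012),("rD",(223,270),.012),
 ("s",(415,191),.048),("s",(472,187),.048),("s",(403,240),.048),("s",(480,249),.048),("purple",(376,223),.048),("purple",(431,265),.048),("turq",(380,264),.048),("blue",(406,279),.048),("bead",(357,125),.018),("drum",(150,194),.092),("anvil",(415,130),.05)]:
    print(n,ray(p,P,z).round(4))
W=env.camera_params("wrist")["cam_to_world"]; r=R.from_quat(env.get_ee_rot())
print(r.inv().apply(W[:3,3]-env.get_tcp_pos()).round(4),(r.inv().as_matrix()@W[:3,:3]).round(3), env.camera_params("wrist")["camera_matrix"][0,0])
E
```

```text
knob [0.5925 0.2151]
t3 [0.5924 0.1493]
t2 [0.5908 0.0951]
t1 [0.5918 0.0408]
t0 [ 0.5902 -0.0159]
FL [0.5581 0.2527]
FR [ 0.552 -0.049]
restblk [0.4415 0.1705]
rA [0.4492 0.2803]
rB [0.4708 0.0797]
rC [0.4235 0.0757]
rD [0.4021 0.2752]
s [ 0.5819 -0.205 ]
s [ 0.5879 -0.346 ]
s [ 0.463  -0.1689]
s [ 0.4361 -0.3536]
purple [ 0.506  -0.1054]
purple [ 0.4015 -0.2328]
turq [ 0.4074 -0.1105]
blue [ 0.3702 -0.1709]
bead [ 0.763  -0.0723]
drum [0.5862 0.4263]
anvil [ 0.7358 -0.2135]
[ 0.0814  0.0002 -0.175 ] [[-0.    -0.948 -0.319]
 [ 1.     0.    -0.001]
 [ 0.001 -0.319  0.948]] 318.93794209283027
```

```bash
python3 - <<'E'
from h import *
for n,x,y in(("sl",.52,-.26),("jig",.56,.1)):
    env.reach([x+.04,y,.17],Q(0)); im,P=snap("wrist")
    np.savez(f"{n}.npz",im=im,**P); cv2.imwrite(f"pics/{n}1.png",im)
    print(n,env.get_t(),env.get_tcp_pos().round(4))
    if n=="jig": cv2.imwrite("pics/jigo1.png",orth(im,P,.045,.36,.66,-.07,.3,2000))
E
```

```text
sl 1.7083 [ 0.5595 -0.2611  0.1701]
jig 3.1167 [0.6003 0.0985 0.17  ]
```

View pics/jigo1.png

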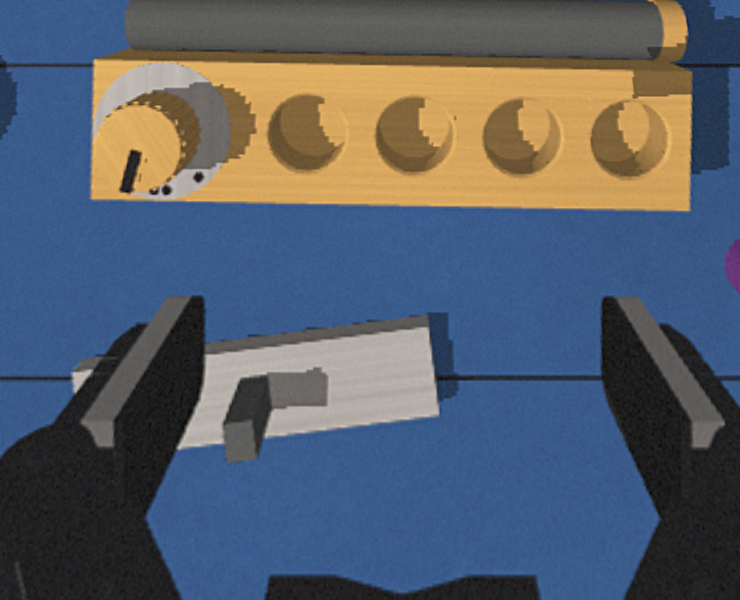

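View pics/sl1.png

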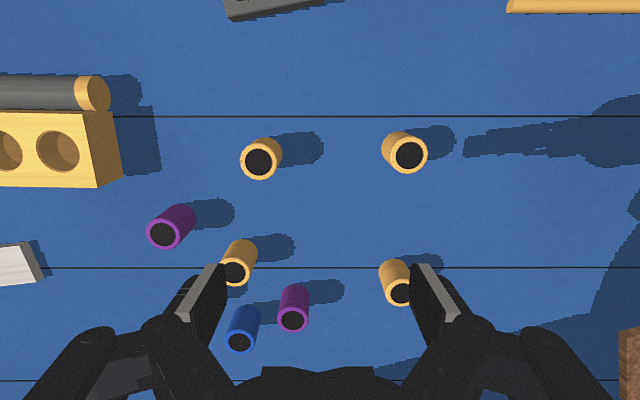

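The rectified jig view gives corners at (93,60), (691,71), (690,211) and (91,199). That puts the jig centre at about (0.592, 0.104) with yaw −0.02. The size measures 300×70 mm and the tube pitch about 53.5 mm, matching the given sizes. The knob line runs from (138,147) to (127,190), so the knob reads about 0.93 rad. In the wrist view the four brass sleeves stand clear of the decoys. I'll turn the knob to load now.

```bash
cat >> h.py <<'E'
JC=np.array([.5924,.1044]); JY=-.020
def jig(x,y): 
    c,s=np.cos(JY),np.sin(JY); return JC+np.array([c*x-s*y,s*x+c*y])
def turn_knob(yaw0,dyaw,z=.050):
    "grip the knob at yaw0, turn by dyaw (ccw from above +)"
    k=jig(0,.115); env.command_gripper(.085)
    env.reach([*k,.15],Q(yaw0)); env.move_straight([*k,z],guard=15)
    env.command_gripper(.03,30); print("w",env.get_width(),env.get_grasp_force(),env.get_ft_force().round(1))
    q0=env.get_q()
    for f in np.linspace(0,1,7)[1:]:
        q=np.array(q0); q[5]-=dyaw*f; env.move_joints(q)
    print("ft",env.get_ft_force().round(1),env.get_ft_torque().round(2),env.get_tcp_pos().round(4),env.get_t())
    env.command_gripper(.085); env.move_straight([*env.get_tcp_pos()[:2],.15])
E
python3 - <<'E'
from h import *
turn_knob(np.pi/2-.47,.93)
k=jig(-.02,.10); env.reach([k[0]+.04,k[1],.17],Q(0)); im,P=snap("wrist")
cv2.imwrite("pics/knob2.png",cv2.resize(orth(im,P,.073,.52,.66,.13,.3,3000),None,fx=1,fy=1))
print(env.get_t())
E
```

```text
w 0.03019988095703379 0.0 [-1.4  0.3 -0.5]
ft [ 0.2  0.  -0. ] [ 0.    0.03 -0.02] [0.5947 0.2194 0.0501] 7.25
10.4417
```

View pics/knob2.png

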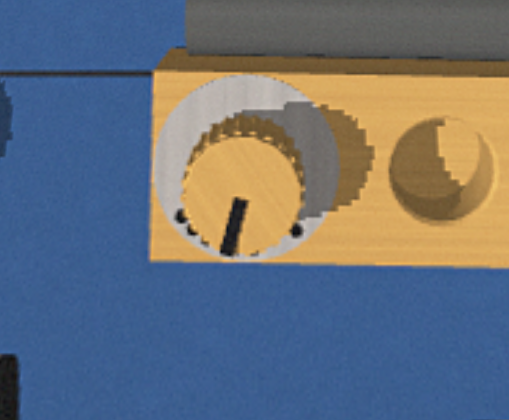

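The knob top is at (243,195) and the line tip at (228,255), so the knob is still at about 0.9 rad. The pads closed above it, because they sit farther back when partly open. I'll pre-close, feel down to the plate, then grip.

```bash
python3 - <<'E'
s=open('h.py').read()
s=s.replace('''env.move_straight([*k,z],guard=15)
    env.command_gripper(.03,30)''','''env.move_straight([*k,.09]); env.command_gripper(.052)
    print("touch",env.move_straight([*k,z],vel=.04,guard=4),env.get_tcp_pos()[2])
    env.move_straight([*k,env.get_tcp_pos()[2]+.003])
    env.command_gripper(.03,30)''').replace('z=.050','z=.034')
s=s.replace('''    q0=env.get_q()''','''    if env.get_width()<.036: env.command_gripper(.085); env.move_straight([*k,.15]); raise SystemExit("missed")
    q0=env.get_q()''')
open('h.py','w').write(s)
E
python3 - <<'E'
from h import *
turn_knob(np.pi/2-.45,.9)
k=jig(-.02,.10); env.reach([k[0]+.04,k[1],.17],Q(0)); im,P=snap("wrist")
cv2.imwrite("pics/knob3.png",orth(im,P,.073,.52,.66,.13,.3,3000))
print(env.get_t())
E
```

```text
touch False 0.03436843017195394
w 0.030072846972864994 3.0566986865596846 [ 0.2 -1.2  6.2]missed
```

```bash
python3 - <<'E'
from h import *
k=jig(0,.115); yaw=np.pi/2-.45
env.reach([*k,.15],Q(yaw)); env.move_straight([*k,.037])
ims=[snap("wrist")[0]]; print(env.get_ft_force().round(1))
for w in(.06,.045,.04,.036):
    env.command_gripper(w,30); print(w,env.get_width(),env.get_grasp_force(),env.get_ft_force().round(1),env.get_tcp_pos().round(4))
ims.append(snap("wrist")[0]); print(env.get_t())
cv2.imwrite("pics/grip4.png",np.hstack([i[:,120:520] for i in ims]))
E
```

```text
[0.1 0.7 0.3]
0.06 0.05997806601062898 0.0 [ 0.3  1.1 -0.2] [0.5949 0.2194 0.0374]
0.045 0.045242929276481124 0.0 [-0.3  0.3 -0. ] [0.5947 0.2194 0.0369]
0.04 0.04020921393520278 0.4777764715254307 [ 0.9 -0.7  0.2] [0.595  0.2192 0.0371]
0.036 0.03649032258027244 28.383412063121796 [ 1.3 -1.6  2.7] [0.5952 0.2192 0.0375]
18.6417
```

View pics/grip4.png

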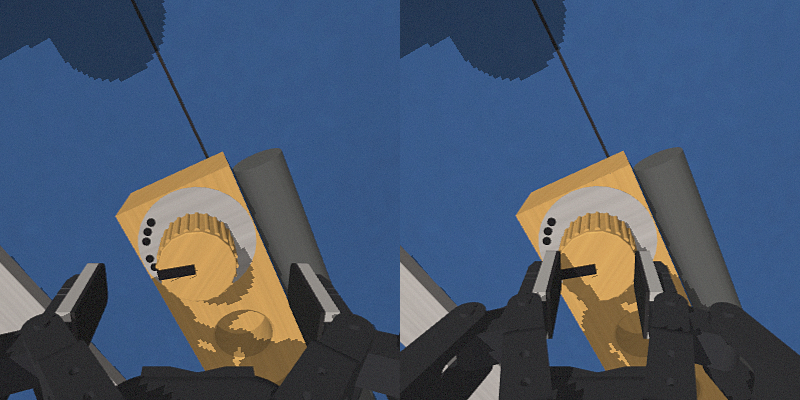

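The gripper is now holding: 28 N at 36.5 mm, with the knob centred between the pads. I'll turn from here, slowly.

```bash
python3 - <<'E'
from h import *
q0=env.get_q(); ims=[]
for f in np.linspace(0,1,10)[1:]:
    q=np.array(q0); q[5]-=.9*f; env.move_joints(q)
    print(round(.9*f,2),env.get_width().round(4),env.get_grasp_force().round(1),env.get_ft_force().round(1),env.get_ft_torque().round(2))
ims=[snap("wrist")[0]]
env.command_gripper(.085); env.move_straight([*env.get_tcp_pos()[:2],.15])
k=jig(-.02,.10); env.reach([k[0]+.04,k[1],.17],Q(0)); im,P=snap("wrist")
cv2.imwrite("pics/knob5.png",np.hstack([orth(im,P,.073,.52,.66,.13,.3,2800)[:390],cv2.resize(ims[0][:,120:520],(390,390))[:]]))
np.savez("jig2.npz",im=im,**P)
print(env.get_t())
E
```

```text
Traceback (most recent call last):
AttributeError: 'float' object has no attribute 'round'
```

Only the first 0.1 rad step ran, so I'll do the remaining 0.8.

```bash
python3 - <<'E'
from h import *
q0=env.get_q(); ims=[]
for f in np.linspace(0,1,9)[1:]:
    q=np.array(q0); q[5]-=.8*f; env.move_joints(q)
    print(round(.8*f,2),round(env.get_width(),4),round(env.get_grasp_force(),1),env.get_ft_force().round(1),env.get_ft_torque().round(2))
ims=[snap("wrist")[0]]
env.command_gripper(.085); env.move_straight([*env.get_tcp_pos()[:2],.15])
k=jig(-.02,.10); env.reach([k[0]+.04,k[1],.17],Q(0)); im,P=snap("wrist")
cv2.imwrite("pics/knob5.png",np.hstack([orth(im,P,.073,.52,.66,.13,.3,2800)[:390],cv2.resize(ims[0][:,120:520],(390,390))[:]]))
np.savez("jig2.npz",im=im,**P)
print(env.get_t())
E
```

```text
0.1 0.036 1.3 [-0.7  0.6  3.3] [0.13 0.09 0.  ]
0.2 0.0359 1.6 [-0.4  0.1  2.8] [-0.07  0.13  0.05]
0.3 0.0361 1.5 [-0.  -0.3  2.7] [-0.06  0.09 -0.01]
0.4 0.0363 1.6 [-1.4 -0.5  3.5] [-0.02 -0.02 -0.02]
0.5 0.0363 1.5 [0.5 0.2 3. ] [-0.01 -0.01 -0.01]
0.6 0.036 1.6 [1.1 0.3 2.3] [ 0.01 -0.02  0.03]
0.7 0.036 1.7 [-0.6  0.5  2.2] [ 0.01 -0.06  0.01]
0.8 0.0356 1.8 [-0.   1.   3.3] [-0.03  0.09  0.03]
24.1583
```

View pics/knob5.png

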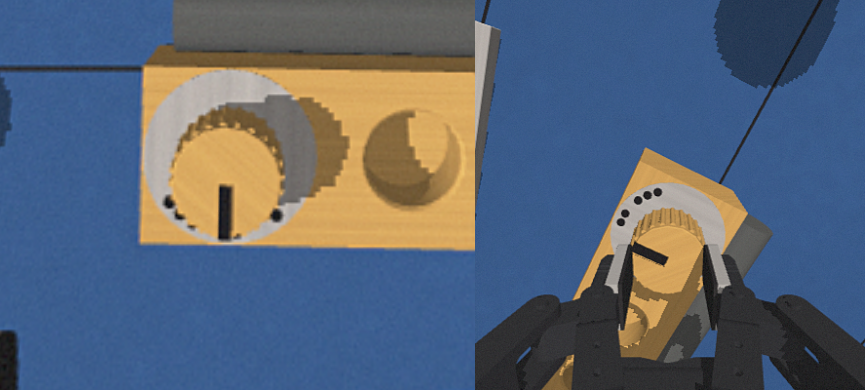

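The knob moved to two dots, about 0.68, and then the pads slipped. The pad gap in pixels implies the tips sit 30–40 mm above the TCP, so only the tips were biting. I'll feel down lower with the guard before gripping.

```bash
python3 - <<'E'
s=open('h.py').read()
s=s.replace('z=.034','z=.008').replace("env.command_gripper(.03,30);","env.command_gripper(.034,30);").replace("]+.003])","]+.004])")
open('h.py','w').write(s)
E
python3 - <<'E'
from h import *
turn_knob(np.pi/2-.35,.70)
k=jig(-.02,.10); env.reach([k[0]+.04,k[1],.17],Q(0)); im,P=snap("wrist")
cv2.imwrite("pics/knob6.png",orth(im,P,.073,.52,.66,.13,.3,2800))
print(env.get_t())
E
```

```text
touch False 0.008515897085550228
w 0.038757961297278466 31.054154634475708 [ 1.4 -0.1  2. ]
ft [ 1.7 -1.6  3.5] [-0.19 -0.13  0.02] [0.5954 0.2193 0.0127] 30.6583
33.95
```

View pics/knob6.png

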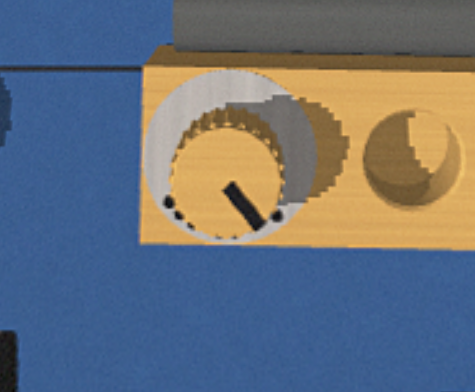

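The line tip at (262,228) reads about 0.04 rad, so the knob is on load. Good grip heights put the fingertips roughly 33 mm above the TCP at this opening. Next comes the first sleeve: a fresh close shot, then grasp and insert.

```bash
cat >> h.py <<'E'
S=[(.463,-.169),(.582,-.205),(.436,-.354),(.588,-.346)]
Y=np.pi/2
def find_sleeve(p):
    "sleeve centre near p from a wrist shot, by its dark bore (top at 48 mm)"
    env.reach([p[0],p[1]+.05,.15],Q(Y)); env.sleep(.15); im,P=snap("wrist")
    x0,y1=p[0]-.08,p[1]+.08; o=orth(im,P,.048,x0,x0+.16,y1-.16,y1,2500)
    hsv=cv2.cvtColor(o,cv2.COLOR_BGR2HSV); brass=cv2.inRange(hsv,(12,90,90),(32,255,255))
    brass=cv2.morphologyEx(brass,cv2.MORPH_OPEN,np.ones((5,5)))
    best=None
    for c in cv2.findContours(cv2.inRange(hsv,(0,0,0),(180,255,60)),cv2.RETR_EXTERNAL,cv2.CHAIN_APPROX_NONE)[0]:
        if len(c)<20: continue
        (u,v),r=cv2.minEnclosingCircle(c); m=np.zeros_like(brass); cv2.circle(m,(int(u),int(v)),int(r+7),255,8)
        f=(brass[m>0]>0).mean(); fill=cv2.contourArea(c)/(np.pi*r*r)
        if f>.6 and fill>.75 and .006*2500<r<.016*2500:
            q=np.array([x0+.16-v/2500,y1-u/2500]); d=np.hypot(*(q-p))
            if best is None or d<best[0]: best=(d,q,r/2500,f,fill)
    cv2.imwrite("pics/last.png",o); print("sleeve",best,round(env.get_t(),1)); return best and best[1]
def pick(p,z=-.004):
    q=find_sleeve(p)
    if q is None: raise SystemExit("no sleeve")
    env.command_gripper(.066); env.reach([*q,.08],Q(Y)); 
    print("hit",env.move_straight([*q,z],vel=.1,guard=8))
    env.command_gripper(.030,45); w=env.get_width(); print("grip",round(w,4),env.get_grasp_force(),env.get_tcp_pos().round(4))
    if w<.033: env.command_gripper(.066); env.move_straight([*q,.12]); raise SystemExit("missed")
    env.move_straight([*env.get_tcp_pos()[:2],.12])
def insert(i,z=.017):
    t=jig(0,-.12+.054*i); ok=False; env.reach([*t,.09],Q(Y+JY)); env.move_straight([*t,.045]) 
    for a in [(0,0)]+[(r*np.cos(k),r*np.sin(k)) for r in(.0015,.003) for k in np.arange(6)*np.pi/3]:
        d=t+np.array(a); env.move_straight([*d,.043]); g=env.move_straight([*d,z-.006],vel=.04,guard=8)
        h=env.get_tcp_pos(); print("ins",np.round(a,4),g,h.round(4),env.get_ft_force().round(1))
        if h[2]<z+.006: ok=True; break
    env.command_gripper(.060); env.move_straight([*env.get_tcp_pos()[:2],.09]); print(ok,round(env.get_t(),1)); return ok
E
python3 - <<'E'
from h import *
pick(S[0]); insert(0)
E
```

```text
sleeve (np.float64(0.04294787468087973), array([ 0.47694335, -0.20962146]), 0.012393338775634765, np.float64(1.0), 0.9405378012388147) 36.0
hit False
grip 0.034 44.56816077232361 [ 0.4777 -0.2101 -0.003 ]
ins [0 0] True [ 0.5902 -0.0154  0.0176] [ 1.6 -0.8  1.7]
True 42.5
```

The first sleeve was seated. It stood 43 mm from where I first saw it, so that was the knock. I'll do the others.

```bash
python3 - <<'E'
from h import *
for i,s in ((1,S[1]),(2,S[2]),(3,S[3])):
    pick(s)
    if not insert(i): break
k=jig(0,0); env.reach([k[0]+.02,k[1],.17],Q(0)); env.sleep(.1); im,P=snap("wrist"); np.savez("jig3.npz",im=im,**P)
T,PT=snap("top"); cv2.imwrite("pics/j7.png",np.vstack([im,T[140:300]])) ; print(env.get_t())
E
```

```text
sleeve (np.float64(0.0016104460010168322), array([ 0.580421  , -0.20468329]), 0.012417546081542968, np.float64(0.9823747680890538), 0.9365440323967322) 43.4
hit False
grip 0.0334 44.91315007209778 [ 0.5813 -0.2051 -0.0029]
ins [0 0] True [0.5914 0.0385 0.0178] [0.6 0.1 1.7]
True 49.7
sleeve (np.float64(0.0014463635853403849), array([ 0.43548485, -0.35264849]), 0.01236998519897461, np.float64(1.0), 0.9381014109209013) 51.3
hit False
grip 0.0338 44.70989406108856 [ 0.4361 -0.3533 -0.003 ]
ins [0 0] True [0.5924 0.0924 0.0177] [ 1.8 -0.2  2.1]
True 58.4
sleeve (np.float64(0.0017139271587627346), array([ 0.58645702, -0.34674616]), 0.012456900024414063, np.float64(0.99860853432282), 0.9314564260355956) 60.0
hit False
grip 0.0333 44.91897940635681 [ 0.5873 -0.3474 -0.0028]
ins [0 0] True [0.5935 0.1464 0.0179] [0.3 0.  3.1]
True 67.2
68.7083
```

View pics/j7.png

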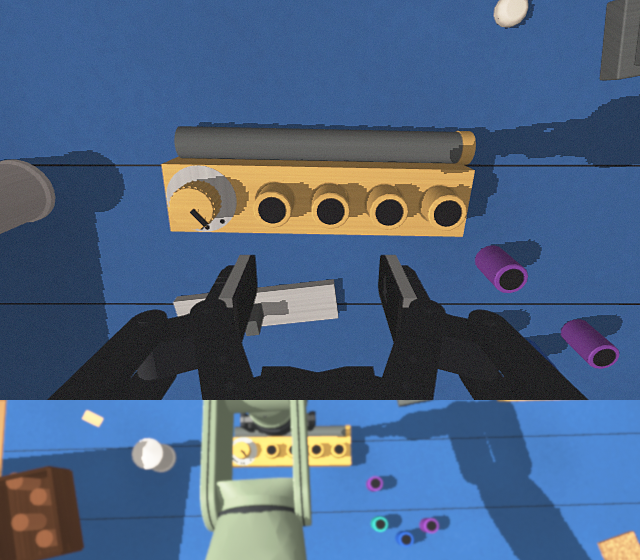

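All four sleeves sit in the tubes, at bores (272,211), (331,211), (389,209) and (447,212). The TCP rise of 20.7 mm matches the 21 mm expected, and the knob line is still on one dot. Now the rest.

```bash
cat >> h.py <<'E'
def find_rest(x=.34,y=.17):
    env.reach([x,y,.15],Q(0)); env.sleep(.15); im,P=snap("wrist")
    X0,X1,Y0,Y1=.38,.60,.0,.33; o=orth(im,P,.012,X0,X1,Y0,Y1,2000); cv2.imwrite("pics/rest.png",o)
    hsv=cv2.cvtColor(o,cv2.COLOR_BGR2HSV); m=cv2.inRange(hsv,(0,0,120),(180,70,255)); m=cv2.morphologyEx(m,cv2.MORPH_OPEN,np.ones((7,7)))
    c=max(cv2.findContours(m,cv2.RETR_EXTERNAL,cv2.CHAIN_APPROX_NONE)[0],key=cv2.contourArea)
    b=cv2.boxPoints(cv2.minAreaRect(c)); w=np.array([[X1-v/2000,Y1-u/2000] for u,v in b])
    e=[w[1]-w[0],w[2]-w[1]]; L=max(e,key=np.linalg.norm); L=L*np.sign(L[1])
    print("rest",w.mean(0).round(4),[round(float(np.linalg.norm(k)),4) for k in e],"yaw",round(np.arctan2(-L[0],L[1]),4),env.get_t())
    return w.mean(0),np.arctan2(-L[0],L[1])
E
python3 - <<'E'
from h import *
find_rest()
E
```

```text
rest [0.4388 0.1805] [0.1997, 0.05] yaw 0.1263 69.9917
```

View pics/rest.png

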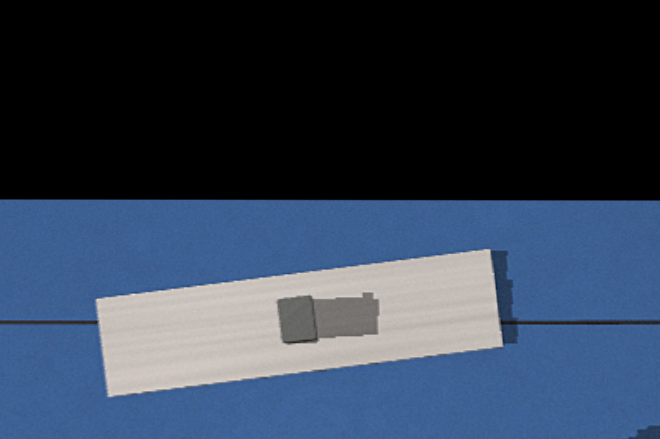

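The rest fits exactly, at 200×50 mm, with its block at (298,320). I'll pick it up and place it.

```bash
python3 - <<'E'
from h import *
p,a=np.array([.4388,.1805]),.1263
env.command_gripper(.05); env.reach([*p,.08],Q(a))
print("hit",env.move_straight([*p,-.004],vel=.08,guard=6),env.get_tcp_pos().round(4))
env.command_gripper(.008,60); print("grip",env.get_width(),env.get_grasp_force(),env.get_tcp_pos().round(4),env.get_ft_force().round(1))
if env.get_width()<.011: raise SystemExit("missed")
z0=env.get_tcp_pos()[2]; h=env.get_tcp_pos()[:2]
env.move_straight([*h,z0+.02],vel=.05); print("lift",env.get_ft_force().round(1),env.get_ft_torque().round(2),env.get_width())
t=jig(-.066,0); env.move_straight([*t,z0+.02],Q(JY),vel=.08)
print("down",env.move_straight([*t,z0-.002],vel=.03,guard=5),env.get_tcp_pos().round(4),z0)
im,P=snap("wrist"); cv2.imwrite("pics/r8.png",im); print(env.get_ft_force().round(1),env.get_t())
E
```

```text
hit False [ 0.4395  0.1807 -0.0035]
grip 0.014370684648111028 61.38700246810913 [ 0.4393  0.1807 -0.0034] [-1.5 -1.2  5.4]
lift [-0.8  0.1 -6.5] [ 0.02 -0.04  0.01] 0.01442848887899132
down True [ 0.5258  0.1057 -0.0033] -0.003355015886120319
[-1.  -0.5  5.1] 75.2583
```

View pics/r8.png

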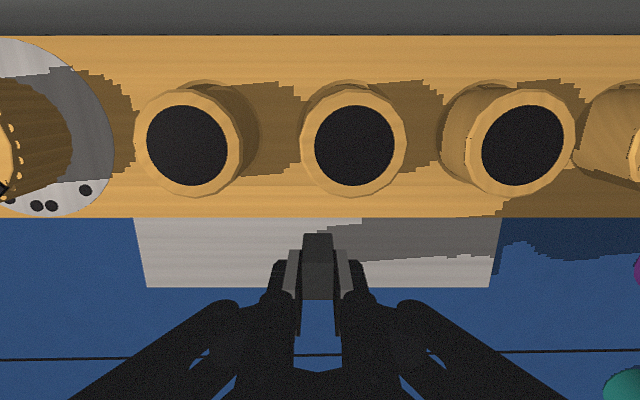

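The rest (134–502, rows 218–287) is on the bench just in front of the jig and parallel to it. I'll push it flush and release.

```bash
python3 - <<'E'
from h import *
z=env.get_tcp_pos()[2]; t=jig(-.052,0)
print("push",env.move_straight([*t,z],vel=.02,guard=9),env.get_tcp_pos().round(4),jig(-.06,0),env.get_ft_force().round(1))
env.sleep(.3); env.command_gripper(.04); env.sleep(.2)
env.move_straight([*env.get_tcp_pos()[:2],.12],vel=.1)
j=jig(-.06,0); env.reach([j[0]-.06,j[1],.17],Q(0)); env.sleep(.15); im,P=snap("wrist")
cv2.imwrite("pics/r9.png",orth(im,P,.012,.46,.60,-.02,.24,3000)); print(env.get_t())
E
```

```text
push True [ 0.5256  0.1057 -0.0033] [0.532412   0.10559992] [-0.7  0.8  4.2]
78.4667
```

View pics/r9.png

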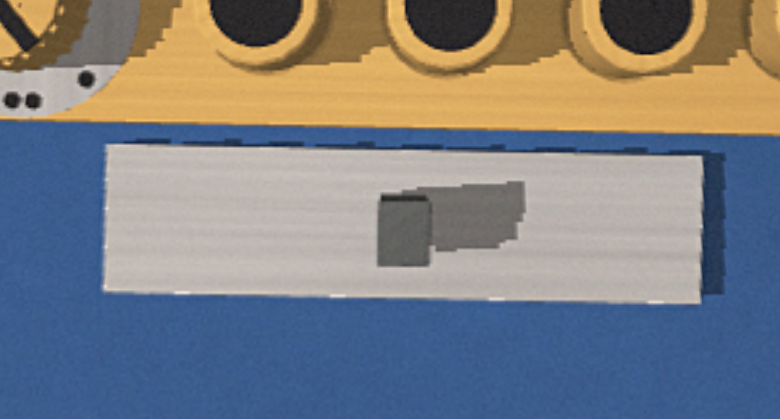

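The push guard tripped at once on bench friction, leaving a gap of about 7 mm (rows 122–144). It is already centred and parallel. I'll re-grip it, lift 1.5 mm, push to contact, then lower.

```bash
cat > push.py <<'E'
from h import *
p=np.array([.5253,.1057])
env.command_gripper(.04); env.reach([*p,.08],Q(JY)); env.move_straight([*p,-.0035],vel=.08)
env.command_gripper(.008,60); c=env.get_tcp_pos(); print("grip",env.get_width(),c.round(4))
env.move_straight([c[0],c[1],c[2]+.002],vel=.02); env.sleep(.3); c=env.get_tcp_pos()
u=jig(1,0)-JC
for k in range(1,13):
    g=env.move_straight([*(c[:2]+u*.001*k),c[2]],vel=.01); f=env.get_ft_force()
    print(k,env.get_tcp_pos()[:2].round(4),f.round(1))
    if f[0]<-10: break
d=c[:2]+u*.001*k
env.move_straight([*d,c[2]-.003],vel=.02,guard=8); print(env.get_tcp_pos().round(4),env.get_ft_force().round(1))
env.command_gripper(.04); env.sleep(.2); env.move_straight([*env.get_tcp_pos()[:2],.12],vel=.1)
j=jig(-.06,0); env.reach([j[0]-.06,j[1],.17],Q(0)); env.sleep(.15); im,P=snap("wrist")
cv2.imwrite("pics/r10.png",orth(im,P,.012,.46,.60,-.02,.24,3000)); print(env.get_t())
E
python3 push.py
```

```text
grip 0.014305224393061847 [ 0.526   0.1057 -0.0026]
1 [0.5267 0.1057] [-1.2 -0.6 -6.5]
2 [0.5278 0.1057] [ 0.1  0.  -5.9]
3 [0.5287 0.1057] [ 0.5  0.1 -6.6]
4 [0.5297 0.1056] [-0.4 -0.4 -6.5]
5 [0.5307 0.1056] [ 0.3 -0.6 -5.2]
6 [0.5318 0.1056] [ 0.2  0.1 -6.4]
7 [0.5328 0.1056] [-0.1 -0.1 -6.3]
8 [0.5331 0.1056] [-1.4 -0.3 -4.8]
9 [0.5331 0.1056] [-4.3 -0.2 -2.5]
10 [0.5331 0.1056] [-6.7 -0.1 -2. ]
11 [0.5332 0.1056] [-7.5  0.2 -1.1]
12 [0.5331 0.1056] [-10.4  -0.2   0.3]
[ 0.5326  0.1056 -0.0025] [-1.7  0.7  5.2]
87.1
```

View pics/r10.png

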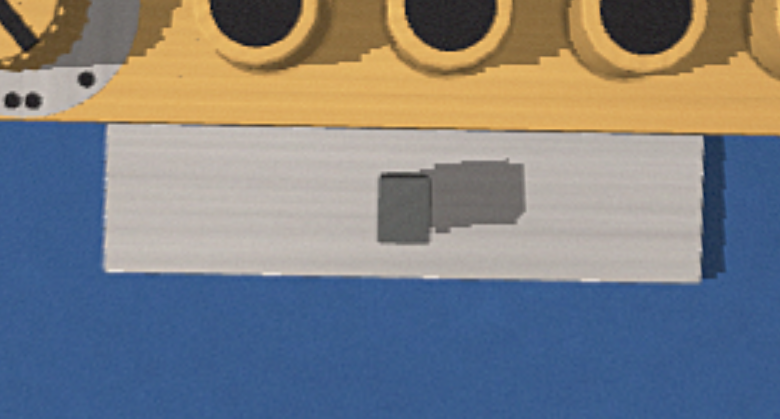

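The rest is flush with the face, edge rows 123–134 with no visible gap, and it is centred and parallel. The last turn is to run.

```bash
python3 - <<'E'
s=open('h.py').read(); i=s.rindex("env.command_gripper(.085); env.move_straight([*env.get_tcp_pos()[:2],.15])")
s=s[:i]+s[i:].replace(".085",".060",1); s=s.replace("np.linspace(0,1,7)","np.linspace(0,1,15)"); open('h.py','w').write(s)
E
python3 - <<'E'
from h import *
turn_knob(np.pi/2+.7,-1.41)
k=jig(-.02,.0); env.reach([k[0]+.02,k[1],.2],Q(0)); env.sleep(.3); im,P=snap("wrist")
np.savez("fin.npz",im=im,**P)
a=orth(im,P,.073,.52,.66,.13,.3,2300); cv2.imwrite("pics/k11.png",np.hstack([cv2.resize(a,(390,320)),cv2.resize(im,(400,320))])); print(env.get_t())
E
```

```text
touch False 0.008504752998838794
w 0.039427955736732495 30.639644265174866 [ 0.9 -0.   1.1]
ft [ 5.3  1.4 -1.4] [ 0.02 -0.8   0.08] [0.5955 0.2196 0.0128] 96.6167
99.05
```

View pics/k11.png

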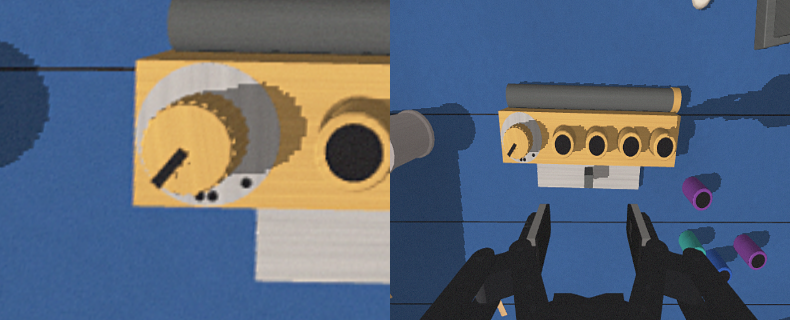

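The line points down-left from (185,152) to (156,187), about 1.38 rad, so the knob is on run. The sleeves and rest are unmoved and the bystanders are untouched. I'm handing the job in.

```bash
python3 -c "
from h import *
print(env.hand_in())"
```

```text
the job is handed in; nothing more can be done
None
```

The job is handed in, with no verdict returned: knob to load, four sleeves seated in tubes 0–3, the rest centred against the front face (about 0.5 mm off contact at release), then knob to run.

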